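Set the light panel's leg and hold the panel upright

TASK

The flat light panel is leaning against the back of the light source box with its kickstand leg folded up. While it leans there, flip the leg down past its spring's dead point until it snaps fully down; then take the panel by its top edge, bring it upright about its foot, clear of the box, with its foot staying on the bench in its place, and finish holding it there, upright and still in the gripper - do not let go, since a colleague is about to plug in its lead. Leave everything else on the bench where it is.

Things in the scene. Friction and masses are not known exactly. Their poses are not given: they have to be found in the camera images.
- panel: loose flat LED light panel in an aluminium frame, 250 mm wide (y), 18 mm thick (x), 200 mm tall (z), 0.6 to 1 kg with its leg. Origin: middle of the underside of its foot; +x out of its back (with the leg), -x out of its white face, +z up. It starts leaning 0.28 rad towards its face, on the light source box; let go with the leg down it would lean about 0.23 rad back on the leg
- panel_mid (a point): centre of the panel, 100 mm up from the underside of its foot, half-way through its thickness; axes as the panel's
- panel_top (a point): middle of the panel's top edge, 200 mm up from the underside of the foot, half-way through the thickness; axes as the panel's. The top 45 mm of face and back are plain and free for gripping across the 18 mm thickness
- panel_foot (a point): middle of the underside of the panel's foot (= the panel's origin), about 0 mm above the bench. The foot is a rounded rubber strip, 12 mm thick, along the lower edge: the panel turns about the strip's centre line, 6 mm up, and tips to either side if let go
- leg_hub (a point): where the leg's centre line meets its pivot axis: 35 mm behind the panel's middle plane, 120 mm up, mid-width; axes as the panel's. A steel hub 24 mm across sits there. The leg swings in the plane spanned by the panel's -y direction and the direction (0.5, 0, -0.866) in the panel's axes
- leg_tip (a point): centre of the rubber tip (16 mm across) at the free end of the leg, 106 mm from leg_hub; with the leg fully down and the panel upright it hangs about 28 mm above the bench
- leg (a joint): kickstand: steel bar 11 mm thick. 0 rad = folded: along the panel's back towards its -y, rising 8 degrees, 15 to 20 mm clear of the back; 1.71 rad = fully down (stop), pointing down and 30 degrees out behind. An over-centre spring, dead point 0.80 rad, drives it to the nearer end: pressing the folded leg 60 mm from the hub takes 2 to 4 N, nothing at the dead point, then it snaps down by itself
- light_source: heavy fixed white light source box, 140 mm deep (x), 200 mm wide (y), 110 mm high with rubber bumper rails along its upper edges; origin at the centre of its underside, +x out of its rear, on which the panel leans
- dish: round glass dish with a lid, 90 mm across, 17 mm high; loose bystander, origin at the centre of its underside
- jar: glass jar with a black cap, 52 mm across, 75 mm high; loose bystander, origin at the centre of its underside
- alcohol: white plastic bottle, 52 mm across, 110 mm high; loose bystander, origin at the centre of its underside
- tray: small open blue plastic tray of pins, 90 x 130 x 22 mm; loose bystander, origin at the centre of its underside
- tweezers: steel tweezers lying flat, 120 mm long; loose bystander, origin at the centre of its underside
- loupe: black eye loupe, 38 mm across, 34 mm high; loose bystander, origin at the centre of its underside
- driver: small grey-handled screwdriver lying flat, 150 mm long; loose bystander, origin at the centre of its underside

How it is judged:
By the outcome, as a careful person would: the job done as asked, in the order asked, and still so for the second after the job is handed in, while the arm keeps its last pose, push and grip.
It also fails if it takes over 48 s, if anything falls off the work surface, if the arm or the gripper's body presses on something with over 40 N, if the wrist force passes 120 N, or if a joint passes its speed limit or range.

ROBOT

A 6-joint arm with a two-finger parallel gripper is mounted at the origin on the work surface. World frame = base frame: x ahead of the robot, y to its left, z up, the work surface at z = 0. Lengths are in m, angles in rad, forces in N, time in s.
With the tool pointing down it reaches from about 0.325 to 0.85 m from the base axis. Payload 15.5 kg.
Tool frame: the origin (TCP) lies at the very end of the fingers, on their centre line; the grasp point (between the pads) lies 19 mm behind it; y points along the fingers, z is the direction in which the jaws open and shut, and the axes are right-handed (so a half turn about y gives the same grasp; the last joint's range is limited). The gripper opens to 91 mm and grips with 3 to 60 N. Pads are 32 mm wide; open, the fingers measure 118 mm over their backs; the gripper's body (76 mm by 178 mm) begins 60 mm behind the grasp point.
Start: joints at [1.248, 0.494, 1.345, -0, 1.302, -0.096], TCP at [0.141, 0.609, 0.214] pointing down, gripper open.
Joint ranges: [-2.91, 2.91], [-0.82, 2.16], [0.22, 2.67], [-1.22, 4.37], [0.12, 2.79], [-3.08, 3.08]. Speed limits (rad/s): [1.89, 1.89, 2.57, 3.01, 3.01, 3.01].

INTERFACE

Orientations are given as a 3x3 rotation matrix whose columns are the frame's x, y, z axes.
In Python, from station import manip, cams gives the robot as it stands.
- The arm moves only by the tool move_arm, never from a script. Its arguments are lists of equal length, an entry for each row: "angular": the turn, a rotation vector about the tool's x, y, z in rad, a list of three; "xyz": the shift along the tool's x, y, z in mm, a list of three; "hand": the finger opening in mm, from 0 to 91.2. In form: {"angular": [[ax, ay, az], ...], "xyz": [[tx, ty, tz], ...], "hand": [hand, ...]}. A call has 1 to 12 rows; each row shifts and turns the commanded pose from where the row before left it, along the tool's axes as they then stand; what a row does not reach is not made up. A row lasts 1/10 s, in which the tool goes at most 50 mm and 8.59 degrees, less where a joint would pass 70% of its speed; a pose out of reach is approached as far as the arm can. A call with a gripper value outside its range is refused whole. The fingers move at their own pace and stop on an object; "grip_force" is the grip in N (left out, the last holds). Time passes only in rows, so rows that do not move let the fingers close. It gives the time, the measured TCP pose, the force and the opening at its end, in the units of the state.
- manip.state(): the state, without advancing time (a new reading comes with each control period).
- cams.camera(name): name is "side" or "top"; returns the picture (420x560x3 uint8, red, green, blue); there is no depth.
- cams.get_calibration(name): a dict with "camera_matrix" (3x3 intrinsics, pixels), "k1" (the pictures are not rectified: a ray, as slopes to the right and down, at radius r is drawn at 1 + k1 r^2 times it, then the intrinsics apply), "R" (3x3) and "t" (3): a world point X has camera coordinates R X + t. Camera axes: x right, y down, z forward; pixel columns grow to the right and rows downward; lengths in m; the calibration is good to about 2 mm. A picture is of the moment at which its call begins. get_calibration takes no time and is no camera call.
- manip.job_done(): hands the job in, once; it reports no verdict.
The state is a dict: "time": time; "joint_pos": joint angles; "dq": joint speeds; "joint_efforts": joint torques, N m; "tcp_pos": TCP position; "tcp_rot": TCP orientation; "wrist_force": force on the tool from outside, world axes, zero at the start; "moment": the same for the moment, N m; "finger_gap": opening from 0.0 (shut) to 1.0 (fully open).
Only numpy, scipy, OpenCV 4.12 (cv2) and the standard library are available. Lean on these libraries where they do the work, as an engineer would, in place of code of your own. Each camera call takes 0.05 s, during which the arm holds its last target. There are 200 camera calls.

## Working session

There is one attempt and no reset: what is moved stays moved. The work goes in short steps, Python scripts to look and compute and a tool call to move; the robot and the scene stay as the last step left them, time stands still between calls to the robot, and variables do not carry over. Pictures are saved under pics/ and viewed, about 8 in all and at most 12, crops included, and the job is handed in when it is done.

Besides the shell and the picture viewer there is one more tool, called after "Call:" as name(argument=value, ...) on one line, values as JSON. move_arm: Moves the arm, as the interface text tells. Its arguments: {"type":"object","properties":{"angular":{"type":"array","items":{"type":"array","items":{"type":"number"}}},"xyz":{"type":"array","items":{"type":"array","items":{"type":"number"}}},"hand":{"type":"array","items":{"type":"number"}},"grip_force":{"type":"number"}},"required":["angular","xyz","hand"]}

```bash
mkdir -p pics; ls; python3 - <<'E'
from station import manip,cams
import cv2,numpy as np
np.set_printoptions(precision=4,suppress=True)
for n in("side","top"):
    cv2.imwrite(f"pics/{n}0.png",cams.camera(n)[:,:,::-1]); print(n,cams.get_calibration(n))
s=manip.state(); print(s)
E
```

```text
pics
side {'camera_matrix': array([[439.0802,   0.    , 282.103 ],
       [  0.    , 439.0802, 206.4607],
       [  0.    ,   0.    ,   1.    ]]), 'k1': 0.049348511124195575, 'R': array([[-0.9973, -0.0697, -0.0251],
       [-0.0175,  0.5509, -0.8344],
       [ 0.072 , -0.8317, -0.5506]]), 't': array([0.5965, 0.0994, 1.1621])}
top {'camera_matrix': array([[398.7965,   0.    , 277.7717],
       [  0.    , 398.7965, 213.5984],
       [  0.    ,   0.    ,   1.    ]]), 'k1': -0.04862396979322069, 'R': array([[-0.0225, -0.9997,  0.0024],
       [-0.9873,  0.0218, -0.1571],
       [ 0.157 , -0.0059, -0.9876]]), 't': array([0.089 , 0.5796, 0.8286])}
{'time': 0.1, 'joint_pos': array([ 1.2485,  0.4941,  1.3461, -0.    ,  1.3025, -0.0955]), 'dq': array([ 0.0004, -0.0032, -0.0021, -0.0016,  0.0016,  0.0009]), 'joint_efforts': array([  0.0007, -88.0241, -38.2543,   0.071 ,   0.0484,   0.    ]), 'tcp_pos': array([0.1404, 0.6087, 0.2134]), 'tcp_rot': array([[ 0.9744, -0.0003,  0.2249],
       [-0.2249, -0.001 ,  0.9744],
       [-0.0001, -1.    , -0.0011]]), 'wrist_force': array([ 0.067 ,  0.5062, -0.6718]), 'moment': array([-0.0313,  0.0012, -0.0156]), 'finger_gap': 1.0003364365800709}
```

View pics/side0.png

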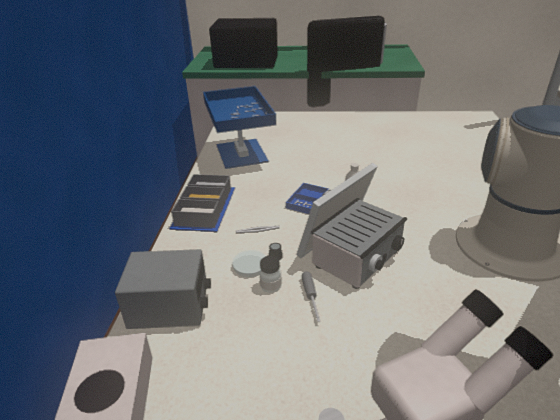

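View pics/top0.png

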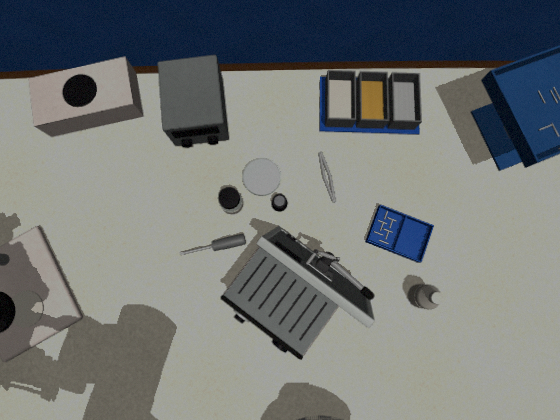

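The side view shows the box at about (360,245), with the panel leaning on it from the left. The top view shows the panel's back and the leg: hub near (320,258), tip near (367,293), box to the lower left.

```bash
python3 - <<'E'
import cv2
a=cv2.imread("pics/top0.png")[215:365,210:400]
cv2.imwrite("pics/c1.png",cv2.resize(a,None,fx=4,fy=4,interpolation=cv2.INTER_CUBIC))
a=cv2.imread("pics/side0.png")[155:295,285:415]
cv2.imwrite("pics/c2.png",cv2.resize(a,None,fx=4,fy=4,interpolation=cv2.INTER_CUBIC))
E
```

```text
(no output)
```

View pics/c1.png

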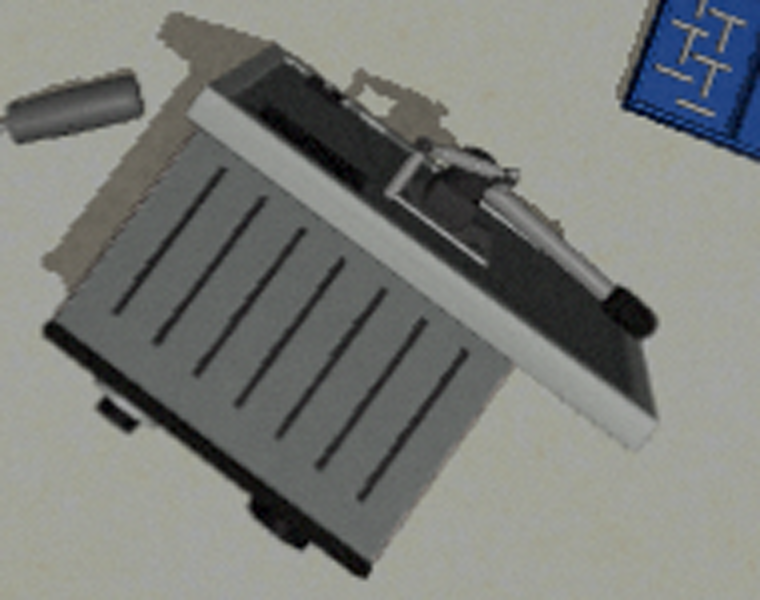

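View pics/c2.png

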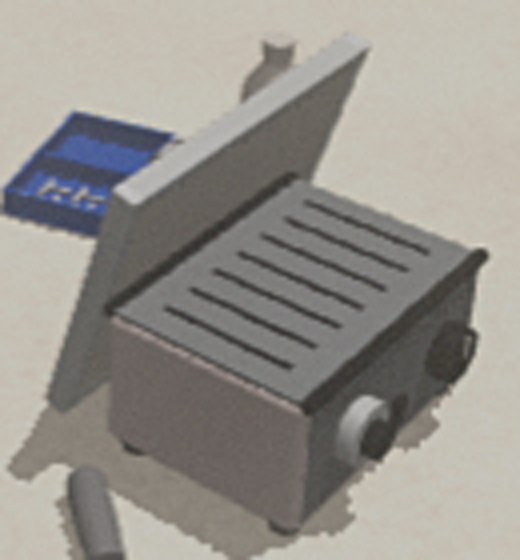

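The crops show the panel's top strip corners (top crop: (213,85), (190,118), (657,420), (637,450)) and the leg tip at (632,312). I'll measure from these.

```bash
cat >h.py <<'E'
import numpy as np,cv2
from station import manip,cams
np.set_printoptions(precision=4,suppress=True)
def C(n):
    c=cams.get_calibration(n); return c["camera_matrix"],np.array([c["k1"],0,0,0]),c["R"],c["t"]
def proj(n,P):
    K,d,R,t=C(n); return cv2.projectPoints(np.atleast_2d(P).astype(float),cv2.Rodrigues(R)[0],t,K,d)[0][:,0]
def ray(n,uv):
    K,d,R,t=C(n); p=cv2.undistortPoints(np.array([[uv]],float),K,d)[0,0]
    return -R.T@t,R.T@np.r_[p,1]
def onz(n,uv,z):
    o,v=ray(n,uv); return o+v*(z-o[2])/v[2]
def tri(a,b):
    (o,v),(p,w)=ray("top",a),ray("side",b)
    s,t=np.linalg.lstsq(np.c_[v,-w],p-o,rcond=None)[0]; A,B=o+s*v,p+t*w
    return (A+B)/2,np.linalg.norm(A-B)
def panelR(yaw,lean):
    c,s=np.cos(yaw),np.sin(yaw); Rz=np.array([[c,-s,0],[s,c,0],[0,0,1]])
    c,s=np.cos(-lean),np.sin(-lean); return Rz@np.array([[c,0,s],[0,1,0],[-s,0,c]])
def pose(foot,yaw,lean):  # foot: bench point under strip centre line
    R=panelR(yaw,lean); c=np.r_[foot[:2],.006]
    return R,lambda p: c+R@(np.array(p)-[0,0,.006])
def legp(q,r): 
    a=q-np.radians(8); return np.array([.035,0,.12])+r*(np.cos(a)*np.array([0,-1,0])+np.sin(a)*np.array([.5,0,-.866]))
E
python3 - <<'E'
from h import *
f=lambda u,v:(210+(u+.5)/4-.5,215+(v+.5)/4-.5)
g=lambda u,v:(285+(u+.5)/4-.5,155+(v+.5)/4-.5)
lean=.28
zb=.006+.194*np.cos(lean)+.009*np.sin(lean); zf=zb-.018*np.sin(lean)
b=[onz("top",f(213,85),zb),onz("top",f(657,420),zb)]; k=[onz("top",f(190,118),zf),onz("top",f(637,450),zf)]
print(b,k,np.linalg.norm(b[0]-b[1]),np.linalg.norm(k[0]-k[1]),[np.linalg.norm(b[i]-k[i]) for i in(0,1)])
d=(b[0]-b[1]+k[0]-k[1])/2; yaw=np.arctan2(d[1],d[0])-np.pi/2
top=(b[0]+b[1]+k[0]+k[1])/4; print("yaw",yaw,"top",top)
# side view corners of the top strip
print("tri left front",tri(f(190,118),g(130,203)),"right back",tri(f(657,420),g(350,35)),"right front",tri(f(637,450),g(368,45)), "left back",tri(f(213,85),g(116,184)))
xh=np.array([np.cos(yaw),np.sin(yaw),0]); foot=top+xh*.194*np.sin(lean); print("foot",foot)
R,P=pose(foot,yaw,lean)
print("tip pred",P(legp(0,.106)),"meas",onz("top",f(632,312),P(legp(0,.106))[2]))
print("bottom-left corner face pred side px",proj("side",[P((-.006,.125,.0)),P((.006,.125,0))]),"meas",g(60,410))
for q in (0,.8,1.71): print(q,P(legp(q,.06)),P(legp(q,.106)))
print("tcp px",proj("top",manip.state()["tcp_pos"]),proj("side",manip.state()["tcp_pos"]))
E
```

```text
[array([0.5178, 0.1046, 0.1949]), array([ 0.366 , -0.0871,  0.1949])] [array([0.5036, 0.1154, 0.19  ]), array([ 0.3528, -0.0788,  0.19  ])] 0.24454852793808468 0.2458262662553876 [np.float64(0.018520189532062446), np.float64(0.01638843633647303)]
yaw -0.6648190346145251 top [0.435  0.0135 0.1924]
tri left front (array([0.5046, 0.1155, 0.1876]), np.float64(0.0017469956491142238)) right back (array([ 0.3638, -0.0884,  0.1889]), np.float64(0.0031380505962127258)) right front (array([ 0.3518, -0.0795,  0.1864]), np.float64(0.0010884869876022847)) left back (array([0.5157, 0.1048, 0.1938]), np.float64(0.004260014092363692))
foot [ 0.4772 -0.0196  0.1924]
tip pred [ 0.4058 -0.0969  0.1355] meas [ 0.4103 -0.0919  0.1355]
bottom-left corner face pred side px [[298.0977 259.0305]
 [294.6988 256.1676]] meas (299.625, 257.125)
0 [ 0.4375 -0.0639  0.131 ] [ 0.4058 -0.0969  0.1355]
0.8 [ 0.4705 -0.0745  0.0997] [ 0.4641 -0.1156  0.0801]
1.71 [ 0.5129 -0.0475  0.0836] [ 0.5389 -0.068   0.0517]
tcp px [[-31.8172 463.0026]] [[621.716  417.6397]]
```

Call:
move_arm(angular=[[0,0.146,0],[0,0.146,0],[0,0.146,0],[0,0,0],[0,0,0],[0,0,0],[0,0,0],[0,0,0],[0,0,0],[0,0,0],[0,0,0],[0,0,0]], xyz=[[0,-12,0],[0,-12,0],[0,-12,0],[30,0,-15],[30,0,-15],[30,0,-15],[30,0,-15],[30,0,-15],[30,0,-15],[30,0,-15],[30,0,-15],[30,0,-15]], hand=[0,0,0,0,0,0,0,0,0,0,0,0], grip_force=30)

```text
time: 1.3
tcp_pos: [0.2699, 0.3349, 0.2498]
tcp_rot: [[0.787, -0.0, 0.617], [-0.617, -0.0, 0.787], [-0.0, -1.0, -0.0]]
wrist_force: [-0.2, 0.3, 0.2]
finger_gap: 0.002
```

Call:
move_arm(angular=[[0,0,0],[0,0,0],[0,0,0],[0,0,0],[0,0,0],[0,0,0],[0,0,0],[0,0,0],[0,0,0],[0,0,0],[0,0,0]], xyz=[[30,0,-15],[30,0,-15],[30,0,-15],[30,0,-15],[30,0,-15],[30,0,-15],[30,0,-15],[30,0,-15],[30,0,-15],[30,0,-15],[30,0,-15]], hand=[0,0,0,0,0,0,0,0,0,0,0])

```text
time: 2.4
tcp_pos: [0.4279, 0.0014, 0.2498]
tcp_rot: [[0.787, -0.0, 0.617], [-0.617, 0.0, 0.787], [-0.0, -1.0, -0.0]]
wrist_force: [1.0, 0.1, 0.1]
finger_gap: 0.006
```

Call:
move_arm(angular=[[0,0,0],[0,0,0],[0,0,0],[0,0,0],[0,0,0],[0,0,0],[0,0,0]], xyz=[[27,0,-16],[26,0,-16],[0,25,0],[0,25,0],[0,25,0],[0,20,0],[0,0,0]], hand=[0,0,0,0,0,0,0])

```text
time: 3.1
tcp_pos: [0.4481, -0.0548, 0.1529]
tcp_rot: [[0.787, -0.004, 0.617], [-0.617, 0.001, 0.787], [-0.004, -1.0, -0.002]]
wrist_force: [0.7, -0.1, 0.2]
finger_gap: 0.005
```

```bash
python3 - <<'E'
from h import *
a=cams.camera("top")[195:385,200:420]; s=cams.camera("side")[120:300,260:420]
a=cv2.resize(a,None,fx=2,fy=2); s=cv2.resize(s,None,fx=2.11,fy=2.11)[:380]
cv2.imwrite("pics/m1.png",np.hstack([a,s])[:,:,::-1]); st=manip.state(); print(st["tcp_pos"],st["wrist_force"],st["joint_pos"],a.shape,s.shape)
E
```

```text
[ 0.4496 -0.0551  0.1552] [-1.094   0.1661  0.5342] [-0.2539  0.3349  1.8281 -0.      0.9793 -1.1599] (380, 440, 3) (380, 338, 3)
```

View pics/m1.png

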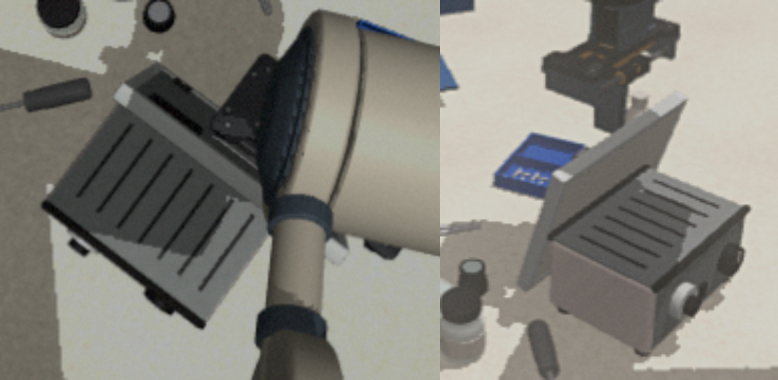

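The arm hides the leg in the top view. In the side view, the closed fingers are behind the panel, with the wide side of the gripper body along the panel. I'll descend gently until they touch the leg.

Call:
move_arm(angular=[[0,0,0],[0,0,0],[0,0,0],[0,0,0],[0,0,0],[0,0,0]], xyz=[[0,5,0],[0,5,0],[0,4,0],[1,3,0],[1,3,0],[0,0,0]], hand=[0,0,0,0,0,0])

```text
time: 3.8
tcp_pos: [0.4515, -0.0567, 0.1348]
tcp_rot: [[0.787, 0.0, 0.617], [-0.617, -0.0, 0.787], [0.0, -1.0, -0.0]]
wrist_force: [-0.6, -2.0, 4.6]
finger_gap: 0.005
```

Call:
move_arm(angular=[[0,0,0],[0,0,0],[0,0,0],[0,0,0]], xyz=[[2,3,0],[2,3,0],[2,3,0],[0,0,0]], hand=[0,0,0,0])

```text
time: 4.2
tcp_pos: [0.4574, -0.0609, 0.1263]
tcp_rot: [[0.787, 0.002, 0.617], [-0.617, -0.001, 0.787], [0.003, -1.0, 0.001]]
wrist_force: [1.5, -4.3, 7.5]
finger_gap: 0.004
```

Call:
move_arm(angular=[[0,0,0],[0,0,0],[0,0,0],[0,0,0]], xyz=[[2,3,0],[2,3,0],[2,3,0],[0,0,0]], hand=[0,0,0,0])

```text
time: 4.6
tcp_pos: [0.4614, -0.0641, 0.1169]
tcp_rot: [[0.787, 0.001, 0.617], [-0.617, -0.0, 0.787], [0.001, -1.0, 0.0]]
wrist_force: [0.9, -0.0, 2.2]
finger_gap: 0.006
```

Call:
move_arm(angular=[[0,0,0],[0,0,0],[0,0,0],[0,0,0],[0,0,0]], xyz=[[2,3,0],[2,3,0],[2,3,0],[2,3,0],[0,0,0]], hand=[0,0,0,0,0])

```text
time: 5.1
tcp_pos: [0.4668, -0.0687, 0.1043]
tcp_rot: [[0.787, -0.001, 0.617], [-0.617, 0.0, 0.787], [-0.001, -1.0, -0.0]]
wrist_force: [-0.1, 0.5, 0.2]
finger_gap: 0.001
```

```bash
python3 - <<'E'
from h import *
s=cams.camera("side")[120:300,260:420]
s=cv2.resize(s,None,fx=3,fy=3)
cv2.imwrite("pics/m2.png",s[:,:,::-1]); st=manip.state(); print(st["tcp_pos"],st["wrist_force"],st["moment"])
E
```

```text
[ 0.4668 -0.0687  0.1046] [-0.4598 -0.5987 -0.7812] [-0.06   -0.0369  0.087 ]
```

View pics/m2.png

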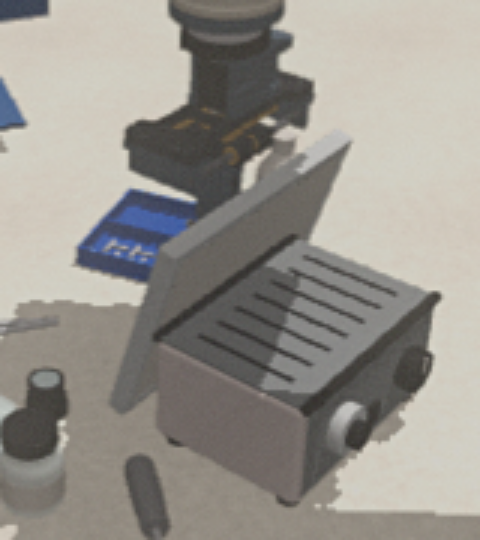

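Call:
move_arm(angular=[[0,0,0],[0,0,0],[0,0,0],[0,0,0],[0,0,0],[0,0.143,0],[0,0.143,0],[0,0.143,0],[0,0.143,0],[0,0.143,0],[0,0.143,0]], xyz=[[0,-25,0],[0,-35,0],[0,-35,0],[0,-35,0],[0,-25,0],[0,0,0],[0,0,0],[0,0,0],[0,0,0],[0,0,0],[0,0,0]], hand=[0,0,0,0,0,50,50,50,50,50,50])

```text
time: 6.25
tcp_pos: [0.4668, -0.0686, 0.2599]
tcp_rot: [[0.042, -0.0, 0.999], [-0.999, 0.0, 0.042], [-0.0, -1.0, -0.0]]
wrist_force: [-0.4, 0.1, -0.1]
finger_gap: 0.496
```

Call:
move_arm(angular=[[0,0.143,0],[0,0.143,0],[0,0.143,0],[0,0.143,0],[0,0.141,0],[0,0,0],[0,0,0],[0,0,0],[0,0,0],[0,0,0],[0,0,0],[0,0,0]], xyz=[[0,0,0],[0,0,0],[0,0,0],[0,0,0],[0,0,0],[-37,0,-23],[-37,0,-23],[-37,0,-23],[-37,0,-23],[-37,0,-23],[-37,0,-23],[-37,0,-23]], hand=[50,50,50,50,50,50,50,50,50,50,50,50])

```text
time: 7.45
tcp_pos: [0.4997, 0.2363, 0.2599]
tcp_rot: [[-0.617, -0.0, 0.787], [-0.787, -0.0, -0.617], [0.0, -1.0, -0.0]]
wrist_force: [1.9, -0.8, -0.7]
finger_gap: 0.545
```

```bash
python3 - <<'E'
from h import *
a=cams.camera("top"); cv2.imwrite("pics/t2.png",a[:,:,::-1]); cv2.imwrite("pics/s2.png",cams.camera("side")[:,:,::-1])
a=cv2.resize(a[205:375,200:400],None,fx=4,fy=4,interpolation=cv2.INTER_CUBIC)[:600]
cv2.imwrite("pics/m3.png",a[:,:,::-1]); st=manip.state(); print(st["tcp_pos"],st["tcp_rot"],st["wrist_force"],st["joint_pos"])
E
```

```text
[0.5    0.2388 0.2597] [[-0.6141  0.0001  0.7892]
 [-0.7892  0.0012 -0.6141]
 [-0.001  -1.     -0.0006]] [-0.0562  0.4559  0.2356] [0.3372 0.3501 1.4577 0.0011 1.3333 0.9981]
```

View pics/m3.png

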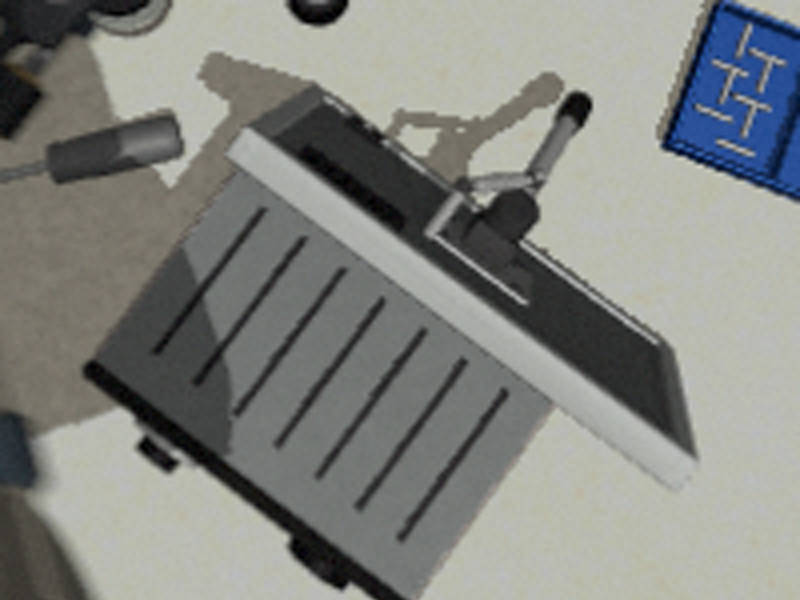

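The leg is now perpendicular to the panel, with its tip at crop (573,108). The panel's corners haven't moved. Next I'll check the tip position and work out the grasp.

```bash
python3 - <<'E'
from h import *
yaw,lean=-.665,.28; foot=np.array([.4772,-.0196])
R,P=pose(foot,yaw,lean)
f=lambda u,v:(200+(u+.5)/4-.5,205+(v+.5)/4-.5)
for q in (1.5,1.71): print("tip",q,proj("top",P(legp(q,.106))),"meas",f(573,108))
print("hub",proj("top",P(legp(0,0))),f(515,213))
print("corners pred",proj("top",[P((.009,.125,.2)),P((-.009,.125,.2)),P((.009,-.125,.2)),P((-.009,-.125,.2))]),[f(*k) for k in((252,127),(230,155),(697,460),(678,490))])
T=np.array([[-.6157,0,.788],[-.788,0,-.6157],[0,-1,0]]); cur=manip.state()["tcp_pos"]
for h in (.245,.165): print(h,P((0,0,h)),"shift now-axes mm",1000*T.T@(P((0,0,h))-cur))
c=np.r_[foot,.006]; print("final tcp",c+[0,0,.159])
E
```

```text
tip 1.5 [[352.7138 237.7415]] meas (342.875, 231.625)
tip 1.71 [[344.7093 231.1084]] meas (342.875, 231.625)
hub [[328.5137 257.8273]] (328.375, 257.875)
corners pred [[261.8056 235.2418]
 [256.1206 243.1626]
 [375.6554 320.3375]
 [369.3566 328.1239]] [(262.625, 236.375), (257.125, 243.375), (373.875, 319.625), (369.125, 327.125)]
0.245 [0.4252 0.0212 0.2357] shift now-axes mm [217.5528  24.0123  75.1215]
0.165 [0.4426 0.0075 0.1588] shift now-axes mm [217.5912 100.8967  97.2303]
final tcp [ 0.4772 -0.0196  0.165 ]
```

Call:
move_arm(angular=[[0,0,0],[0,0,0],[0,0,0],[0,0,0],[0,0,0],[0,0,0],[0,0,0],[0.14,0,0],[0.14,0,0],[0,0,0]], xyz=[[36.3,0,12.5],[36.3,0,12.5],[36.3,0,12.5],[36.3,0,12.5],[36.3,0,12.5],[36.3,0,12.5],[0,24,0],[0,0,0],[0,0,0],[0,0,0]], hand=[50,50,50,50,50,50,50,50,50,50])

```text
time: 8.55
tcp_pos: [0.4217, 0.0174, 0.2352]
tcp_rot: [[-0.616, 0.219, 0.757], [-0.788, -0.172, -0.591], [0.001, -0.96, 0.279]]
wrist_force: [-1.8, 0.8, -0.1]
finger_gap: 0.55
```

Call:
move_arm(angular=[[0,0,0],[0,0,0],[0,0,0],[0,0,0],[0,0,0],[0,0,0]], xyz=[[0,15,0],[0,15,0],[0,15,0],[0,15,0],[0,10,0],[0,0,0]], hand=[50,50,50,50,50,50])

```text
time: 9.15
tcp_pos: [0.4397, 0.0043, 0.1677]
tcp_rot: [[-0.618, 0.215, 0.757], [-0.786, -0.17, -0.594], [0.001, -0.962, 0.274]]
wrist_force: [0.2, 0.5, 0.3]
finger_gap: 0.547
```

```bash
python3 - <<'E'
from h import *
s=cv2.resize(cams.camera("side")[120:300,260:420],None,fx=3,fy=3)
cv2.imwrite("pics/m4.png",s[:,:,::-1]); st=manip.state(); print(st["tcp_pos"],st["tcp_rot"],st["wrist_force"],st["joint_pos"])
E
```

```text
[0.4398 0.0045 0.1684] [[-0.6176  0.2158  0.7563]
 [-0.7865 -0.1705 -0.5936]
 [ 0.0009 -0.9614  0.275 ]] [-0.1352 -0.0147  0.7007] [ 0.0138  0.2289  2.0086 -0.2713  0.704   0.8692]
```

View pics/m4.png

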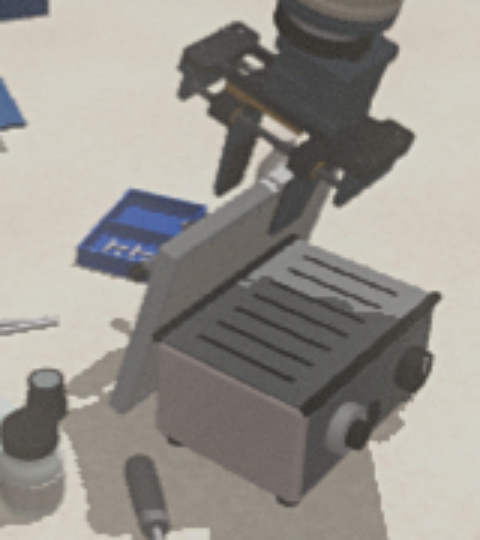

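The fingers straddle the top edge, with the panel still leaning and the leg down. I'll go a little deeper and close.

Call:
move_arm(angular=[[0,0,0],[0,0,0],[0,0,0],[0,0,0],[0,0,0],[0,0,0],[0,0,0],[0,0,0],[0,0,0],[0,0,0]], xyz=[[0,8,0],[0,0,0],[0,0,0],[0,0,0],[0,0,0],[0,0,0],[0,0,0],[0,0,0],[0,0,0],[0,0,0]], hand=[50,45,40,35,30,26,22,18,12,10], grip_force=30)

```text
time: 10.2
tcp_pos: [0.4412, 0.0037, 0.1608]
tcp_rot: [[-0.617, 0.217, 0.756], [-0.787, -0.17, -0.593], [0.0, -0.961, 0.275]]
wrist_force: [-3.4, 5.0, 4.7]
finger_gap: 0.195
```

```bash
python3 - <<'E'
from h import *
st=manip.state(); print(st["tcp_pos"],st["tcp_rot"],st["wrist_force"],st["moment"],st["finger_gap"]*91.2)
E
```

```text
[0.4412 0.0037 0.1608] [[-0.6172  0.2166  0.7564]
 [-0.7868 -0.1701 -0.5933]
 [ 0.0001 -0.9613  0.2755]] [-3.4105  5.0414  4.7072] [1.1783 1.224  0.1956] 17.789872443315126
```

Call:
move_arm(angular=[[-0.02,0,0],[-0.02,0,0],[-0.02,0,0],[-0.02,0,0],[-0.02,0,0],[-0.02,0,0],[-0.02,0,0],[0,0,0]], xyz=[[0,0.03,3.2],[0,0.03,3.2],[0,0.03,3.2],[0,0.03,3.2],[0,0.03,3.2],[0,0.03,3.2],[0,0.03,3.2],[0,0,0]], hand=[10,10,10,10,10,10,10,10])

```text
time: 11.0
tcp_pos: [0.4595, -0.0105, 0.1655]
tcp_rot: [[-0.618, 0.109, 0.779], [-0.786, -0.086, -0.612], [0.0, -0.99, 0.139]]
wrist_force: [1.5, -0.1, -9.4]
finger_gap: 0.195
```

Call:
move_arm(angular=[[-0.02,0,0],[-0.02,0,0],[-0.02,0,0],[-0.02,0,0],[-0.02,0,0],[-0.02,0,0],[-0.02,0,0],[0,0,0],[0,0,0]], xyz=[[0,0.03,3.2],[0,0.03,3.2],[0,0.03,3.2],[0,0.03,3.2],[0,0.03,3.2],[0,0.03,3.2],[0,0.03,3.2],[0,0,0],[0,0,0]], hand=[10,10,10,10,10,10,10,10,10])

```text
time: 11.9
tcp_pos: [0.4764, -0.0239, 0.1671]
tcp_rot: [[-0.617, -0.0, 0.787], [-0.787, -0.0, -0.617], [0.0, -1.0, -0.0]]
wrist_force: [-0.3, -0.2, -10.9]
finger_gap: 0.198
```

```bash
python3 - <<'E'
from h import *
a,s=cams.camera("top"),cams.camera("side")
cv2.imwrite("pics/t5.png",a[:,:,::-1]); cv2.imwrite("pics/s5.png",s[:,:,::-1])
a=cv2.resize(a[205:375,230:400],None,fx=2.2,fy=2.2); s=cv2.resize(s[150:274,285:410],None,fx=3,fy=3)
a=a[:372]; s=s[:372]
cv2.imwrite("pics/m5.png",np.hstack([a,s])[:,:,::-1])
st=manip.state(); print(a.shape,s.shape,st["tcp_pos"],st["tcp_rot"],st["wrist_force"],st["moment"],st["finger_gap"]*91.2)
E
```

```text
(372, 374, 3) (372, 375, 3) [ 0.4761 -0.0237  0.1671] [[-0.6169 -0.0003  0.787 ]
 [-0.787  -0.0001 -0.6169]
 [ 0.0002 -1.     -0.0002]] [-0.2302  0.4027 -9.9126] [-0.1286  0.1961 -0.0222] 17.7291498271062
```

View pics/m5.png

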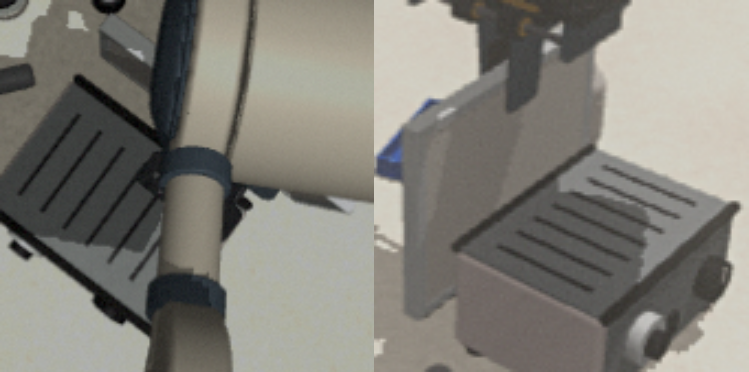

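The panel is upright and clear of the box. The wrist carries about 10 N, so the foot is bearing little or no weight. I'll lower it gently onto the bench.

Call:
move_arm(angular=[[0,0,0],[0,0,0],[0,0,0]], xyz=[[0,0.5,0],[0,0,0],[0,0,0]], hand=[10,10,10])

```text
time: 12.3
tcp_pos: [0.4764, -0.0237, 0.1668]
tcp_rot: [[-0.617, 0.0, 0.787], [-0.787, -0.0, -0.617], [-0.0, -1.0, 0.0]]
wrist_force: [-0.8, 0.5, -9.8]
finger_gap: 0.197
```

Call:
move_arm(angular=[[0,0,0],[0,0,0],[0,0,0]], xyz=[[0,0.5,0],[0,0,0],[0,0,0]], hand=[10,10,10])

```text
time: 12.6
tcp_pos: [0.4766, -0.0238, 0.1665]
tcp_rot: [[-0.617, 0.0, 0.787], [-0.787, -0.0, -0.617], [-0.0, -1.0, 0.0]]
wrist_force: [-1.8, -0.5, 2.4]
finger_gap: 0.196
```

```bash
python3 - <<'E'
from h import *
s=cams.camera("side").copy()
x0,y0=290,165; c=cv2.resize(s[y0:y0+110,x0:x0+120],None,fx=5,fy=5,interpolation=cv2.INTER_CUBIC)
st=manip.state(); tcp=st["tcp_pos"]; foot=tcp[:2]+0
for lean,col in ((0,(255,0,0)),(.05,(0,255,0))):
    R,P=pose(foot,-.665,lean)
    px=proj("side",[P((-.009,.125,.012)),P((-.009,.125,.2)),P((.009,.125,.2)),P((-.009,-.125,.2))]); print(lean,px)
    for p in px: cv2.circle(c,tuple(int(v) for v in ((p-[x0,y0])*5+2)),3,col,-1)
cv2.imwrite("pics/m6.png",c[:,:,::-1]); print(tcp,st["wrist_force"],st["moment"],abs(st["dq"]).max())
E
```

```text
0 [[299.828  254.7317]
 [299.5827 192.3534]
 [293.7441 189.7927]
 [359.9798 154.6528]]
0.05 [[299.9146 254.9165]
 [302.7727 194.006 ]
 [296.8777 191.0918]
 [363.032  155.9239]]
[ 0.4766 -0.0238  0.1665] [-2.3837 -0.5969  3.2338] [-0.0062  0.8851  0.0245] 0.0019245774159694492
```

View pics/m6.png

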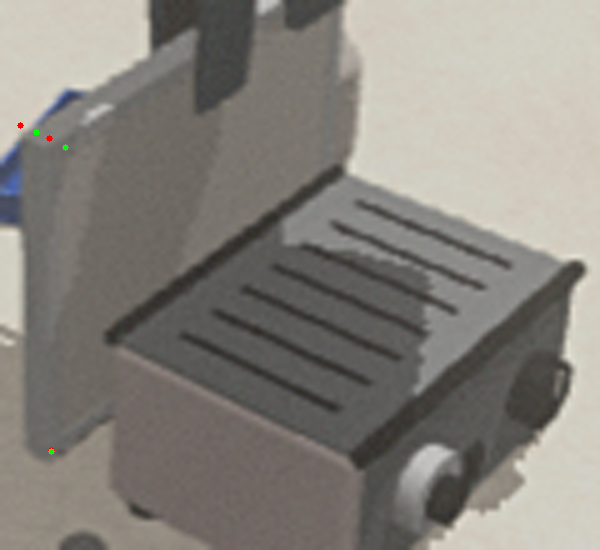

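The panel's near side edge is vertical in this view: the top corner is at crop (52,148) and the bottom at (50,458), which is about 0.01 rad off upright at most. Its lower corner is at full-image pixel (300,256.5), against (299.6,257.1) at the start, so the foot has stayed in place. I'll hold briefly and hand in.

Call:
move_arm(angular=[[0,0,0],[0,0,0],[0,0,0],[0,0,0],[0,0,0]], xyz=[[0,0,0],[0,0,0],[0,0,0],[0,0,0],[0,0,0]], hand=[10,10,10,10,10])

```text
time: 13.15
tcp_pos: [0.4766, -0.0239, 0.1665]
tcp_rot: [[-0.617, 0.0, 0.787], [-0.787, -0.0, -0.617], [-0.0, -1.0, 0.0]]
wrist_force: [-3.2, -0.1, 5.7]
finger_gap: 0.194
```

```bash
python3 -c "
from station import manip
s=manip.state();print(s['time'],s['tcp_pos'],s['wrist_force'],s['finger_gap'])
manip.job_done()"
```

```text
13.15 [ 0.47662933 -0.02387153  0.16650268] [-3.17004125 -0.13421354  5.73041064] 0.19375599182581912
the job is handed in; nothing more can be done
```

The panel is upright and clear of the box, held by its top edge with its foot on the bench and its leg down. I handed the job in at 13.2 s.

- **Leg:** I pressed it down with closed fingers while the panel leaned, and it snapped past its dead point. The picture showed the tip within 2 px of the fully-down prediction. The panel's corners had not shifted.
- **Panel:** I gripped it at 30 N and swung it 0.28 rad about its foot. The last side picture put it within about 0.01 rad of upright, with the lower corner within about 1 px of where it started.
- **One correction:** after the swing the wrist carried about 10 N, so the foot was probably just off the bench for a moment. I lowered it 1 mm until the force turned upward.
- **Last reading:** the arm was still and the grip held at 17.7 mm. The push up from the bench had crept from 2.4 to 5.7 N during the hold, well within limits.
- **Not checked:** the arm hid the leg from the top camera at the end, so I last saw it down before gripping. I did not re-measure the other objects. In the pictures they looked undisturbed, and I felt no unexpected contact.

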